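Seat a copper cover plate and lock its hold-down one hole in

ROBOT

A 6-joint arm with a two-finger parallel gripper is mounted at the origin on the work surface. World frame = base frame: x ahead of the robot, y to its left, z up, the work surface at z = 0. Lengths are in m, angles in rad, forces in N, time in s.
With the tool pointing down it reaches from about 0.35 to 0.85 m from the base axis. Payload 8.1 kg.
Tool frame: the origin (TCP) lies at the centre of the arm's flange, where the gripper is bolted on; the fingertips stand 186 mm ahead of it and the grasp point (between the pads) lies 167 mm ahead of it (robot.grasp_offset is the distance from the TCP to the grasp point, in m); z points along the fingers, y is the line along which they close (so a half turn about z gives the same grasp; the last joint's range is limited). The gripper opens to 93 mm and grips with 3 to 60 N. Pads are 15 mm wide; open, the fingers measure 128 mm over their backs; the gripper's body (75 mm by 188 mm) begins 65 mm behind the grasp point.
Start: joints at [-1.349, 0.13, 1.488, -0, 1.523, -0.085], TCP at [0.181, -0.572, 0.405] pointing down, gripper open.
Joint ranges: [-2.96, 2.96], [-0.89, 2.26], [0.02, 2.5], [-1.34, 4.48], [0, 2.73], [-2.66, 2.66]. Speed limits (rad/s): [2.39, 2.39, 2.79, 3.14, 3.14, 3.14].

INTERFACE

Orientations are given as a rotation vector (axis times angle).
In Python, from plant import robot gives the robot as it stands.
- The arm moves only by the tool drive_tool, never from a script. Its argument "moves" is one flat list of numbers, 7 for each row, row after row: the finger opening in mm, from 0 to 93, then the shift along the tool's x, y, z in mm, then the turn, a rotation vector about the tool's x, y, z in degrees. A call has 1 to 8 rows; each row shifts and turns the commanded pose from where the row before left it, along the tool's axes as they then stand; what a row does not reach is not made up. A row lasts 1/10 s, in which the tool goes at most 50 mm and 8.59 degrees, less where a joint would pass 70% of its speed; a pose out of reach is approached as far as the arm can. A call is refused whole if a number of a shift passes 50 or a number of a turn 8.59, either way. A call with a gripper value outside its range is refused whole. The fingers move at their own pace and stop on an object; "grip_force" is the grip in N (left out, the last holds). Time passes only in rows, so rows that do not move let the fingers close. It gives the time, the measured TCP pose, the force, the opening and the grip force at its end, in the units of the state.
- robot.read_state(): the state, without advancing time (a new reading comes with each control period).
- robot.read_camera(name): name is "scene" or "top" or "wrist"; returns a dict with "color" (480x640x3 uint8, red, green, blue), "depth" (480x640 float32, m along the optical axis (not along the pixel's ray), 0 where there is no reading), "mtx" (3x3 intrinsics, pixels), "dist_coeffs" ([k1, k2, p1, p2, k3] as OpenCV has them; the pictures are not rectified), "R" (3x3) and "t" (3): a world point X has camera coordinates R X + t. Camera axes: x right, y down, z forward; pixel columns grow to the right and rows downward; lengths in m; the calibration is good to about 2 mm. A picture is of the moment at which its call begins.
- robot.close_job(): hands the job in; it is judged then, once.
The state is a dict: "t": time; "q": joint angles; "dq": joint speeds; "joint_torque": joint torques, N m; "tool_pos": TCP position; "orientation": TCP orientation; "force": force on the tool from outside, world axes, zero at the start; "wrist_torque": the same for the moment, N m; "opening": finger opening in m; "gripper_force": force on a finger pad.
Only numpy, scipy, OpenCV 4.12 (cv2) and the standard library are available. Lean on these libraries where they do the work, as an engineer would, in place of code of your own. Each camera call takes 0.05 s, during which the arm holds its last target. There are 200 camera calls.

TASK

Press the raised end of the copper cover plate down until the plate lies flat in the nest of the grey bench fixture. Then pull up the black knob of the lock plunger, slide the tube section just one hole towards the plate so that its foot comes over the plate's edge, and let the pin go fully home in that hole. Finish while still holding the knob, with the pin home, and leave the other things on the bench where they are.

Things in the scene. Friction and masses are not known exactly. Their poses are not given: they have to be found in the camera images.
- fixture: Grey bench fixture, fixed; base 130 mm (its x) by 440 mm (its y, from -190 to +250) by 12 mm thick, origin on the bench. Along its y axis: at the -y end an aluminium nest block for the cover plate, at the +y end a square steel bar (24 mm, top 54 mm above the bench, ends at y = -5 and +235) with four 12 mm holes in its top at y = 40, 80, 120, 160, on which the tube section slides
- nest_seat (a point): Centre of the nest's flat seat, at x 0, y -105, 30 mm above the bench in the fixture's frame; same axes as the fixture. Low ledges 5 mm high stand round the seat, leaving the plate about 3 mm of play at each side
- plate_center (a point): Centre (half-way up) of the copper cover plate, 80 (x) by 110 (y) by 6 mm, about 0.45 kg, three small holes. It lies in the nest with its +y end (towards the tube section) propped up about 12 mm by the lifter; its z axis is its upper face's normal. Lying flat, its centre is 3 mm above nest_seat and its top 36 mm above the bench
- lifter (a joint): Round-topped steel lifter pin under the plate's +y end, 42 mm from nest_seat along the fixture's +y. 0: stands 12 mm above the seat; 0.012: flush with it, plate flat. Friction-held: takes about 7 N to push down (about 10 N pressed 25 mm from the plate's middle), stays where it is left
- section (a joint): Aluminium tube section (40 mm wide, 56 mm long, top 60 mm above the bench) on the bar, with a flat arm (30 mm wide, top 68 mm above the bench) reaching to -y. Slide travel in m towards the plate (fixture's -y): 0 at the hole it starts in, 0.040 at the next hole, 0.080 at the one after, -0.040 at the one behind. Rubs with about 2 N. With the pin in a hole it has 1 mm of play each way
- foot (a point): Lower front edge of the foot, a 30 mm wide block hanging from the end of the section's arm, 41 mm above the bench, 145 mm ahead (fixture's -y) of the knob. Passes 5 mm above a plate that lies flat but runs into one that does not
- plunger (a joint): Lift of the lock pin in m: 0 fully home in a hole, 0.016 its round tip (10 mm pin) rides on top of the bar, 0.022 the upper stop. A spring pushes it down with 4 N (home) to 6.6 N (top)
- knob: Black plain round knob fixed on the plunger, 26 mm diameter, 30 mm tall, upright; origin at the centre of its underside, 80 mm above the bench with the pin home. Free all round; below it is only a 22 mm boss and the section's arm, its top 12 mm below the knob
- knob_center (a point): Centre of the knob, 95 mm above the bench with the pin home (top 110 mm)
- next_hole (a point): Mouth of the next hole, on top of the bar, 40 mm from the start hole towards the plate (hidden under the tube section at first); the knob ends above it
- spare_plate: Bystander: a second copper plate of the same size lying flat on the bench beyond the fixture
- spool_short: Bystander: copper spool with two flanges, 60 mm wide, 50 mm tall, beyond the fixture
- spool_tall: Bystander: copper spool with four flanges, 60 mm wide, 100 mm tall, off to the left
- screwdriver: Bystander: screwdriver lying between fixture and robot
- steel_block: Bystander: dark steel block 45 x 90 x 22 mm between fixture and robot
- jar: Bystander: amber jar 60 mm wide, 80 mm tall, off to the left
- hammer: Bystander: hammer lying off to the right
Not all that is in view belongs to the job. What is shaped like the part that bears plate_center but green, purple or red is not meant.

How it is judged:
On the way, in this order (a step that is already met when the one before it is completed fails the run):
1. the cover plate lies flat in the nest (angle between plate_center's own z axis and vertical below 0.03 rad and z of plate_center in the frame of nest_seat between 0.001 and 0.005 m and horizontal distance between plate_center and nest_seat below 0.01 m), for 0.2 s.
2. the plunger is pulled clear of its hole with the section still on its way (value of joint plunger above 0.0145 m and value of joint section below 0.034 m), for 0.05 s.
3. the pin is home in the next hole (value of joint section between 0.037 and 0.043 m and value of joint plunger below 0.002 m), for 0.2 s.
At the end, for the whole second after the job is handed in: Section at the next hole (0.040 m within 3 mm), pin home within 2 mm, fingers bearing on the knob with over 2 N and it is at rest; the cover plate flat in the nest (tilt under 0.03 rad, centre within 2 mm of seated height, 10 mm of the seat centre sideways) (all of step 1 and all of step 3 and contact force between the fingers and knob above 2 N and linear speed of knob below 0.02 m/s); the arm keeps its last pose, push and grip.
It fails at once if the section is slid past the next hole, towards the one after (value of joint section above 0.06 m).
It fails at once if another thing on the bench is shifted by more than 30 mm (distance of any of spare_plate, spool_short, spool_tall, screwdriver, steel_block, jar, hammer from where it was at the start of the episode above 0.03 m).
It also fails if it takes over 48 s, if anything falls off the work surface, if the arm or the gripper's body presses on something with over 40 N, if the wrist force passes 120 N, or if a joint passes its speed limit or range.

## Working session

There is one attempt and no reset: what is moved stays moved. The work goes in short steps, Python scripts to look and compute and a tool call to move; the robot and the scene stay as the last step left them, time stands still between calls to the robot, and variables do not carry over. Pictures are saved under pics/ and viewed, at most 10 in all, crops included, and the job is handed in when it is done.

Besides the shell and the picture viewer there is one more tool, called after ">>>" as name(argument=value, ...) on one line, values as JSON. drive_tool: Moves the arm, as the interface text tells. Its arguments: {"type":"object","properties":{"moves":{"type":"array","items":{"type":"number"}},"grip_force":{"type":"number"}},"required":["moves"]}

```bash
mkdir -p pics; ls
cat > h.py <<'E'
import numpy as np, cv2
from plant import robot
def snap(n,f):
    c=robot.read_camera(n); cv2.imwrite('pics/'+f+'.png',c['color'][:,:,::-1]); np.savez('pics/'+f+'.npz',**c); return c
def world(c,u,v,z=None):
    """pixel -> world by depth, or by intersection with plane z"""
    p=cv2.undistortPoints(np.array([[[u,v]]],float),c['mtx'],c['dist_coeffs'])[0,0]
    R,t=c['R'],c['t']; d=R.T@np.array([p[0],p[1],1]); o=-R.T@t
    s=(z-o[2])/d[2] if z is not None else np.median(c['depth'][int(v)-1:int(v)+2,int(u)-1:int(u)+2])
    return o+s*d
def cloud(c):
    h,w=c['depth'].shape; uv=np.indices((h,w))[::-1].reshape(2,-1).T.astype(float)
    p=cv2.undistortPoints(uv[:,None],c['mtx'],c['dist_coeffs'])[:,0]
    d=c['depth'].reshape(-1,1); X=np.hstack([p*d,d])
    return ((X-c['t'])@c['R']).reshape(h,w,3)
E
python3 - <<'E'
from h import *
snap('top','top0'); snap('scene','scene0'); s=robot.read_state(); print(s)
E
```

```text
pics
{'t': 0.1, 'q': array([-1.34938373e+00,  1.31069543e-01,  1.48917460e+00,  2.16038339e-05,
        1.52299909e+00, -8.54048327e-02]), 'dq': array([-0.00030325, -0.00170776, -0.00221222, -0.00024316, -0.00100188,
       -0.00065722]), 'joint_torque': array([ 1.39660940e-03, -5.61345506e+01, -4.93092906e+01,  7.70879793e-02,
        2.91642017e-02, -6.66887149e-05]), 'tool_pos': array([ 0.18119238, -0.57176898,  0.4037994 ]), 'orientation': array([-3.10306899e+00, -4.79806043e-01,  1.42287409e-04]), 'force': array([ 0.22404876, -0.21895198, -0.6872676 ]), 'wrist_torque': array([ 0.0112654 ,  0.01402513, -0.04172659]), 'gripper_force': 0.0, 'opening': 0.09252864038559654}
```

View pics/top0.png

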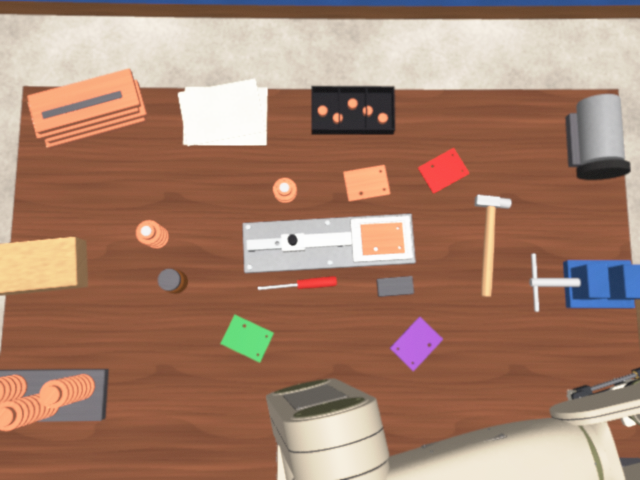

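View pics/scene0.png

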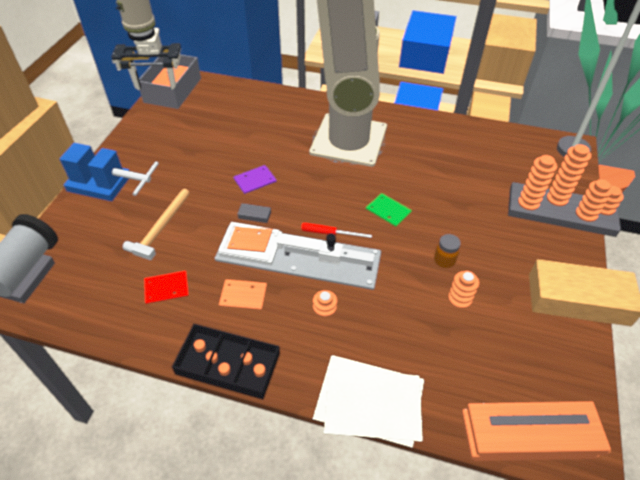

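The top view shows the fixture with corners at about (243,222), (411,214), (415,262) and (244,273). The knob is at (292,240) and the copper plate at (382,239). The screwdriver and steel block lie below the fixture, on the robot's side.

Run:
```python
from h import *
c=dict(np.load('pics/top0.npz')); 
for n,(u,v,z) in dict(a=(243,222,.012),b=(411,214,.035),c=(415,262,.035),d=(244.5,273,.012),knob=(292,240,.11),plate=(382,239,.040)).items():
    print(n,world(c,u,v,z).round(4), world(c,u,v).round(4))
W=cloud(c); col=c['color'].astype(int)
# plate: orange mask in nest
hsv=cv2.cvtColor(c['color'],cv2.COLOR_RGB2HSV)
roi=np.zeros((480,640),bool); roi[210:276,236:420]=1
m=roi&(hsv[...,1]>110)&(hsv[...,0]<20)&(W[...,2]>.025)
v,u=np.nonzero(m); r=cv2.minAreaRect(np.c_[u,v].astype(np.float32)); print('plate px',r); P=W[m];print(P.mean(0),np.percentile(P[:,2],[5,50,95]))
m=roi&(W[...,2]>.007)&(W[...,2]<.13); P=W[m]
r=cv2.minAreaRect(P[:,:2].astype(np.float32)); print('fixture',r)
m=roi&(W[...,2]>.085)&(W[...,2]<.13); print('knob',m.sum(),W[m].mean(0),W[m][:,2].max())
m=roi&(hsv[...,2]<60)&(W[...,2]>.06);print(m.sum(),W[m].mean(0))
```

```text
a [0.5796 0.2039 0.012 ] [0.5819 0.2055 0.    ]
b [ 0.5977 -0.2289  0.035 ] [ 0.6039 -0.2342  0.0037]
c [ 0.4739 -0.2362  0.035 ] [ 0.4775 -0.2418  0.003 ]
d [0.4472 0.197  0.012 ] [0.4483 0.1985 0.0005]
knob [0.518  0.0721 0.11  ] [0.5175 0.072  0.1136]
plate [ 0.5318 -0.153   0.04  ] [ 0.5313 -0.1526  0.0432]
plate px ((323.7535705566406, 236.0797119140625), (178.68939208984375, 51.7088623046875), 8.993791580200195)
[ 0.52968563 -0.14879898  0.06905065] [0.03664883 0.04336864 0.05151947]
fixture ((0.527999997138977, -0.01643480360507965), (0.17051471769809723, 0.4765510559082031), 0.1530528962612152)
knob 104 [0.51993548 0.07294837 0.10807454] 0.1180992766835486
40 [0.51872356 0.07228435 0.11079187]
```

>>> drive_tool(moves=[0, 0, 0, 0, 0, 0, 7.15, 0, 0, 0, 0, 0, 0, 7.15, 0, 31, -36, 0, 0, 0, 0, 0, 31, -36, 0, 0, 0, 0, 0, 31, -36, 0, 0, 0, 0, 0, 31, -36, 0, 0, 0, 0, 0, 31, -36, 0, 0, 0, 0, 0, 31, -36, 0, 0, 0, 0])

```text
t: 0.9
tool_pos: [0.3552, -0.3439, 0.4044]
orientation: [-3.14, -0.089, 0.0]
force: [1.3, 0.6, 0.3]
opening: 0.0338
gripper_force: 0.0
```

>>> drive_tool(moves=[0, 31, -36, 0, 0, 0, 0, 0, 31, -36, 0, 0, 0, 0, 0, 31, -36, 0, 0, 0, 0, 0, 31, -36, 0, 0, 0, 0, 0, 31, -36, 0, 0, 0, 0, 0, 31, -36, 0, 0, 0, 0, 0, 0, 0, 40, 0, 0, 0, 0, 0, 0, 0, 0, 0, 0])

```text
t: 1.7
tool_pos: [0.5268, -0.1175, 0.3591]
orientation: [-3.137, -0.094, 0.014]
force: [-0.8, -0.6, -1.9]
opening: 0.0005
gripper_force: 0.0
```

Run:
```python
from h import *
s=robot.read_state(); print(s['t'],s['tool_pos'],s['orientation'],s['opening'],s['force'])
print(cv2.Rodrigues(s['orientation'])[0].round(4))
c=snap('wrist','w1'); print(c['R'],c['t'])
```

```text
1.7 [ 0.52675487 -0.11749818  0.35912724] [-3.13710334 -0.0943928   0.0139146 ] 0.0004902316522165811 [-0.82607268 -0.57733758 -1.9262597 ]
[[ 0.9982  0.0601 -0.009 ]
 [ 0.0601 -0.9982  0.0028]
 [-0.0088 -0.0033 -1.    ]]
[[ 0.06044071 -0.99816504 -0.00367112]
 [-0.95513573 -0.05890271  0.29025197]
 [-0.28993561 -0.01403661 -0.95694321]] [-0.14853884  0.47327787  0.49743349]
```

View pics/w1.png

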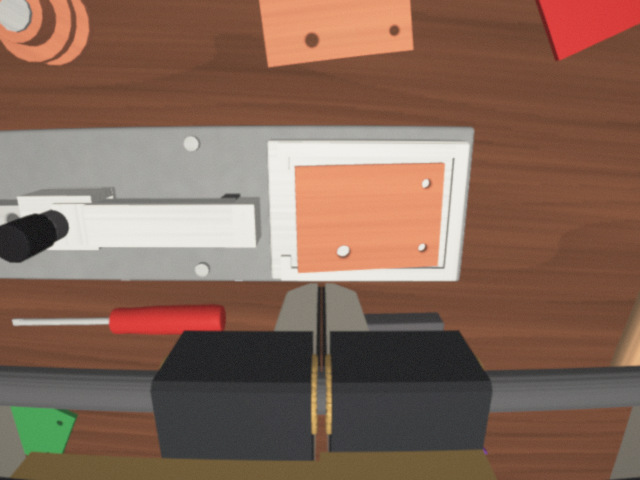

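The wrist view shows the plate with corners at about (295,166), (444,163), (440,264) and (298,272). The arm's end is at x≈256, between rows 204 and 247, and the closed fingers are in front at (321,290).

Run:
```python
from h import *
c=dict(np.load('pics/w1.npz'))
for n,(u,v,z) in dict(p1=(295,166,.048),p2=(444,163,.036),p3=(440,264,.036),p4=(298,272,.048),a1=(256,204,.068),a2=(256,247,.068),n1=(269,142,.035),n4=(272,280,.035)).items():
    print(n,world(c,u,v,z).round(4), world(c,u,v).round(4))
# nest/fixture edge line on base top far side
print([world(c,u,v,.012).round(4) for u,v in((10,130),(262,129),(200,281),(40,279))])
W=cloud(c);m=(c['color'].max(2)<45);m[190:270,:80]&=True;k=np.zeros_like(m);k[200:265,0:75]=1;k&=m&(W[...,2]>.1);print('knobtop',W[k].mean(0),k.sum())
```

```text
p1 [ 0.5686 -0.0963  0.048 ] [ 0.568  -0.096   0.0432]
p2 [ 0.5762 -0.2042  0.036 ] [ 0.5758 -0.2054  0.0317]
p3 [ 0.4979 -0.2124  0.036 ] [ 0.4957 -0.2144  0.0298]
p4 [ 0.4892 -0.102   0.048 ] [ 0.4843 -0.1015  0.0357]
a1 [ 0.5443 -0.0725  0.068 ] [ 0.5421 -0.071   0.0583]
a2 [ 0.5139 -0.0729  0.068 ] [ 0.4949 -0.0645  0.0118]
n1 [ 0.5831 -0.076   0.035 ] [ 0.5828 -0.0755  0.0303]
n4 [ 0.4759 -0.0811  0.035 ] [ 0.4656 -0.0785  0.0108]
[array([0.5816, 0.1376, 0.012 ]), array([ 0.591 , -0.0675,  0.012 ]), array([ 0.4611, -0.0165,  0.012 ]), array([0.4527, 0.1288, 0.012 ])]
knobtop [0.52262365 0.06718675 0.10938537] 1164
```

>>> drive_tool(moves=[0, 0, 0, 38, 0, 0, 0, 0, 0, 0, 38, 0, 0, 0, 0, 0, 0, 30, 0, 0, 0, 0, 0, 0, 0, 0, 0, 0, 0, 0, 0, 0, 0, 0, 0])

```text
t: 2.25
tool_pos: [0.5279, -0.1204, 0.2602]
orientation: [3.14, 0.087, 0.0]
force: [0.7, -0.4, 1.7]
opening: 0.0003
gripper_force: 0.0
```

>>> drive_tool(moves=[0, 0, 0, 5, 0, 0, 0, 0, 0, 0, 5, 0, 0, 0, 0, 0, 0, 3, 0, 0, 0, 0, 0, 0, 3, 0, 0, 0, 0, 0, 0, 0, 0, 0, 0])

```text
t: 2.75
tool_pos: [0.5278, -0.1193, 0.2424]
orientation: [-3.14, -0.09, 0.001]
force: [0.2, -0.7, -0.2]
opening: 0.0006
gripper_force: 0.0
```

>>> drive_tool(moves=[0, 0, 0, 4, 0, 0, 0, 0, 0, 0, 4, 0, 0, 0, 0, 0, 0, 3, 0, 0, 0, 0, 0, 0, 2, 0, 0, 0, 0, 0, 0, 0, 0, 0, 0])

```text
t: 3.25
tool_pos: [0.5279, -0.1193, 0.2296]
orientation: [-3.14, -0.09, 0.0]
force: [0.0, 0.9, 2.2]
opening: 0.0006
gripper_force: 0.8
```

>>> drive_tool(moves=[0, 0, 0, 2, 0, 0, 0, 0, 0, 0, 2, 0, 0, 0, 0, 0, 0, 1, 0, 0, 0, 0, 0, 0, 0, 0, 0, 0])

```text
t: 3.65
tool_pos: [0.5279, -0.1193, 0.2247]
orientation: [-3.14, -0.09, -0.0]
force: [-0.6, 1.1, 3.1]
opening: 0.0005
gripper_force: 1.3
```

>>> drive_tool(moves=[0, 0, 0, 1, 0, 0, 0, 0, 0, 0, 1, 0, 0, 0, 0, 0, 0, 0.5, 0, 0, 0, 0, 0, 0, 0, 0, 0, 0])

```text
t: 4.05
tool_pos: [0.528, -0.1193, 0.2224]
orientation: [-3.14, -0.09, -0.0]
force: [-1.5, 4.4, 6.4]
opening: 0.0003
gripper_force: 3.0
```

>>> drive_tool(moves=[0, 0, 0, 0.5, 0, 0, 0, 0, 0, 0, 0.5, 0, 0, 0, 0, 0, 0, 0, 0, 0, 0])

```text
t: 4.35
tool_pos: [0.5281, -0.1193, 0.2223]
orientation: [-3.14, -0.09, -0.0]
force: [-5.9, 5.3, 15.0]
opening: 0.0001
gripper_force: 7.6
```

>>> drive_tool(moves=[0, 0, 0, 0.5, 0, 0, 0, 0, 0, 0, 0, 0, 0, 0, 0, 0, 0, 0, 0, 0, 0])

```text
t: 4.65
tool_pos: [0.5281, -0.1193, 0.2223]
orientation: [-3.14, -0.09, -0.0]
force: [-9.1, 6.5, 19.6]
opening: 0.0003
gripper_force: 9.8
```

Run:
```python
from h import *
s=robot.read_state(); print(s['t'],s['tool_pos'],s['force'])
c=snap('wrist','w2')
```

```text
4.65 [ 0.52807719 -0.11930438  0.22231698] [-9.13390248  6.51687688 19.61894986]
```

View pics/w2.png

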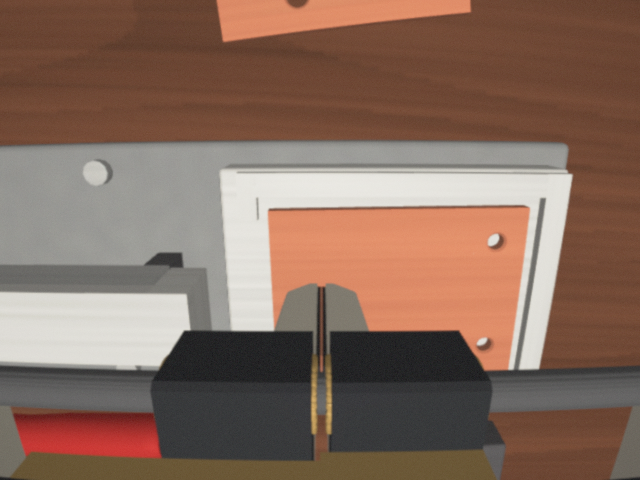

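>>> drive_tool(moves=[0, 0, 0, -10, 0, 0, 0, 0, 0, 0, -45, 0, 0, 0, 0, 0, 0, -45, 0, 0, 0, 0, 0, 0, -20, 0, 0, 0, 30, 0, -40, 0, 0, 0, 0, 60, 0, -40, 0, 0, 0, 0, 80, 0, 0, 0, 0, 0, 0, 80, 0, 0, 0, 0, 0, 0])

```text
t: 5.5
tool_pos: [0.5233, -0.0392, 0.3406]
orientation: [3.139, 0.093, 0.0]
force: [-0.8, 0.0, -0.5]
opening: 0.028
gripper_force: 0.0
```

Run:
```python
from h import *
s=robot.read_state(); print(s['t'],s['tool_pos'],s['force'])
c=snap('wrist','w3')
W=cloud(c);hsv=cv2.cvtColor(c['color'],cv2.COLOR_RGB2HSV)
m=(hsv[...,1]>110)&(hsv[...,0]<20)&(W[...,2]>.022)&(W[...,2]<.055)&(abs(W[...,0]-.53)<.06)&(W[...,1]<-.09)&(W[...,1]>-.25)&(hsv[...,2]>150)
P=W[m]; m2=np.median(P,0); A=np.c_[P-m2][:, :2]; q=np.linalg.lstsq(np.c_[A,np.ones(len(A))],P[:,2],rcond=None)[0];print(len(P),m2,q)
print(cv2.minAreaRect(P[:,:2].astype(np.float32)), np.linalg.norm(q[:2]))
```

```text
5.5 [ 0.52328028 -0.0391627   0.34058466] [-0.81320469  0.03647882 -0.45523293]
15442 [ 0.53497551 -0.15106737  0.03574653] [0.00014357 0.00205803 0.035749  ]
((0.5322284698486328, -0.15262684226036072), (0.08056648075580597, 0.11014394462108612), 4.367546081542969) 0.0020630327617581078
```

View pics/w3.png

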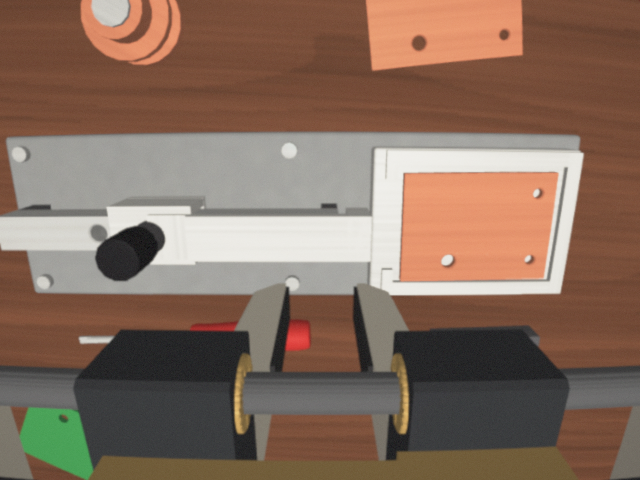

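The plate is flat, with a measured tilt of 0.002 rad and its top at 35.7 mm. The knob's top is at about (119,259). The base's far edge runs from (10,138) to (579,136).

Run:
```python
from h import *
c=dict(np.load('pics/w3.npz'))
k=world(c,119,259,.11);b=world(c,146,238,.08);print(k,b)
a=world(c,12,138,.012);d=world(c,372,132,.012);print(a,d,(a-d)[0]/(a-d)[1])
a=world(c,188,210,.068);d=world(c,370,209,.068);print(a,d,(a-d)[0]/(a-d)[1])
a=world(c,188,263,.068);d=world(c,370,261,.068);print(a,d,(a-d)[0]/(a-d)[1])
W=cloud(c);m=(c['color'].max(2)<60)&(W[...,2]>.1)&(W[...,2]<.125);m[:,200:]=0;m[300:]=0
print(m.sum(),cv2.minEnclosingCircle(W[m][:,:2].astype(np.float32)),W[m].mean(0))
s=robot.read_state();print(s['orientation'],s['tool_pos'])
t=np.array([*k[:2],.1]);R=cv2.Rodrigues(s['orientation'])[0];print(R.T@(t-s['tool_pos']))
```

```text
[0.52153705 0.07111926 0.11      ] [0.52492771 0.06797928 0.08      ]
[0.57672717 0.19922093 0.012     ] [ 0.59390964 -0.07312343  0.012     ] -0.0630909757320695
[0.54118092 0.0449775  0.068     ] [ 0.54848528 -0.06928195  0.068     ] -0.06392779675461044
[0.50559238 0.04611145 0.068     ] [ 0.51412165 -0.07248082  0.068     ] -0.07192094555361955
1733 ((0.5209686160087585, 0.07245446741580963), 0.0129794180393219) [0.52227836 0.07072111 0.108586  ]
[ 3.13937186e+00  9.08425393e-02 -1.12242961e-04] [ 0.52334408 -0.03987805  0.34058915]
[ 0.00463787 -0.11113359  0.2404883 ]
```

>>> drive_tool(moves=[80, 4.6, -38, 0, 0, 0, -0.4, 80, 0, -38, 0, 0, 0, 0, 80, 0, -36, 0, 0, 0, 0, 80, 0, 0, 0, 0, 0, 0, 80, 0, 0, 0, 0, 0, 0, 80, 0, 0, 20, 0, 0, 0, 80, 0, 0, 0, 0, 0, 0])

```text
t: 6.25
tool_pos: [0.5204, 0.0707, 0.3182]
orientation: [3.139, 0.098, -0.006]
force: [-0.7, -0.2, -0.6]
opening: 0.0799
gripper_force: 0.0
```

Run:
```python
from h import *
s=robot.read_state(); print(s['t'],s['tool_pos'],s['opening'])
c=snap('wrist','w4')
W=cloud(c);m=(c['color'].max(2)<60)&(W[...,2]>.1)&(W[...,2]<.125)&(abs(W[...,0]-.521)<.03)&(abs(W[...,1]-.072)<.03)
print(m.sum(),cv2.minEnclosingCircle(W[m][:,:2].astype(np.float32)),W[m].mean(0))
R=cv2.Rodrigues(s['orientation'])[0];print(R.T@(np.array([.521,.072,.097])-s['tool_pos']))
```

```text
6.25 [0.5203742  0.07074565 0.31824205] 0.07986014222802226
2030 ((0.5210705399513245, 0.07293284684419632), 0.012764872051775455) [0.52262692 0.07316555 0.10894643]
[ 0.00160221 -0.00133391  0.22123667]
```

View pics/w4.png

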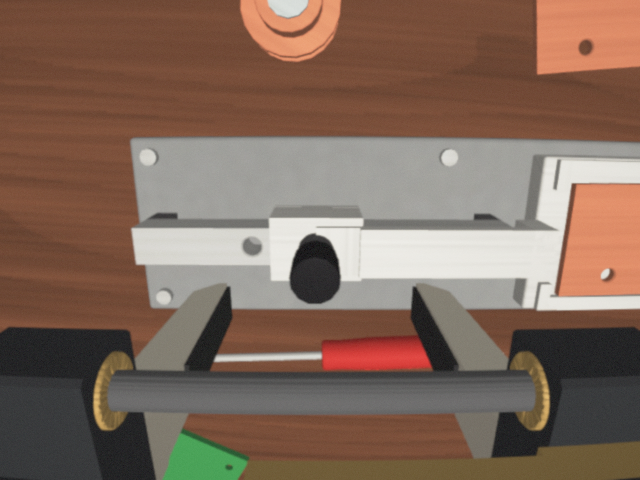

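The knob is at (316,272), midway between the fingers, and the free hole behind it is at (252,246). I'll descend and grip.

>>> drive_tool(moves=[80, 0.7, -2, 27, 0, 0, 0, 80, 0, 0, 22, 0, 0, 0, 80, 0, 0, 5, 0, 0, 0, 80, 0, 0, 0, 0, 0, 0, 50, 0, 0, 0, 0, 0, 0, 30, 0, 0, 0, 0, 0, 0, 24, 0, 0, 0, 0, 0, 0, 20, 0, 0, 0, 0, 0, 0], grip_force=40)

```text
t: 7.1
tool_pos: [0.5219, 0.0746, 0.2675]
orientation: [3.14, 0.101, 0.002]
force: [-0.3, 0.4, 0.4]
opening: 0.0527
gripper_force: 0.0
```

>>> drive_tool(moves=[20, 0, 0, 0, 0, 0, 0, 20, 0, 0, 0, 0, 0, 0, 20, 0, 0, 0, 0, 0, 0, 20, 0, 0, 0, 0, 0, 0])

```text
t: 7.5
tool_pos: [0.5216, 0.0745, 0.2667]
orientation: [3.14, 0.101, -0.0]
force: [0.3, -0.4, 0.0]
opening: 0.0252
gripper_force: 40.0
```

>>> drive_tool(moves=[20, 0, 0, -5, 0, 0, 0, 20, 0, 0, -5, 0, 0, 0, 20, 0, 0, -5, 0, 0, 0, 20, 0, 0, -4, 0, 0, 0, 20, 0, 0, 0, 0, 0, 0, 20, 0, 0, 0, 0, 0, 0])

```text
t: 8.1
tool_pos: [0.5215, 0.0745, 0.2856]
orientation: [3.14, 0.101, -0.0]
force: [3.0, -0.3, -6.4]
opening: 0.0255
gripper_force: 40.0
```

Run:
```python
from h import *
s=robot.read_state(); print(s['t'],s['tool_pos'],s['opening'],s['force'])
c=snap('wrist','w5')
W=cloud(c);m=(c['color'].max(2)<60)&(W[...,2]>.09)&(W[...,2]<.145)&(abs(W[...,0]-.521)<.012)&(abs(W[...,1]-.074)<.012)
print(m.sum(),np.percentile(W[m][:,2],[10,50,90,98]))
```

```text
8.1 [0.52148016 0.0745363  0.28558078] 0.025467457593919673 [ 2.96244919 -0.26853732 -6.35615957]
4285 [0.11134917 0.12803324 0.12899956 0.12953377]
```

View pics/w5.png

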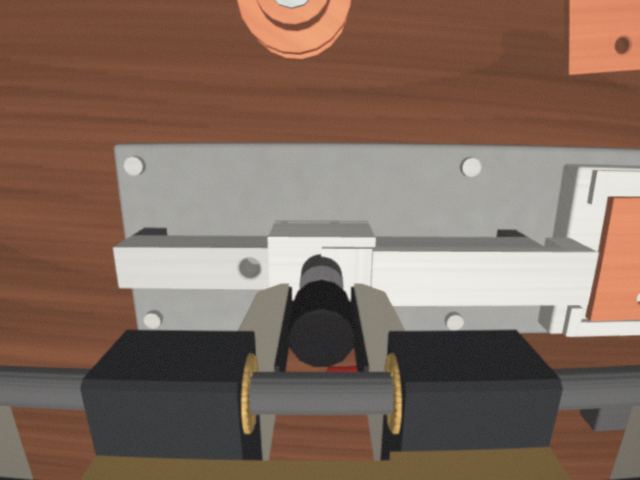

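The knob is held at (322,310) and lifted 19 mm, with the spring pulling at 6.4 N. I'll slide it 40 mm towards the plate, which is tool +y.

>>> drive_tool(moves=[20, 0, 5, 0, 0, 0, 0, 20, 0, 7, 0, 0, 0, 0, 20, 0, 7, 0, 0, 0, 0, 20, 0, 7, 0, 0, 0, 0, 20, 0, 6, 0, 0, 0, 0, 20, 0, 5, 0, 0, 0, 0, 20, 0, 3, 0, 0, 0, 0, 20, 0, 0, 0, 0, 0, 0])

```text
t: 8.95
tool_pos: [0.524, 0.0339, 0.2856]
orientation: [3.139, 0.1, -0.001]
force: [0.2, -2.0, -7.4]
opening: 0.0251
gripper_force: 40.0
```

>>> drive_tool(moves=[20, 0, 0, 3, 0, 0, 0, 20, 0, 0, 2, 0, 0, 0, 20, 0, 0, 2, 0, 0, 0, 20, 0, 0, 0, 0, 0, 0])

```text
t: 9.35
tool_pos: [0.524, 0.0347, 0.2783]
orientation: [3.14, 0.101, -0.001]
force: [0.2, -3.0, -7.2]
opening: 0.0254
gripper_force: 40.0
```

>>> drive_tool(moves=[20, 0, 0, 3, 0, 0, 0, 20, 0, 0, 3, 0, 0, 0, 20, 0, 0, 3, 0, 0, 0, 20, 0, 0, 2, 0, 0, 0, 20, 0, 0, 1, 0, 0, 0, 20, 0, 0, 0, 0, 0, 0])

```text
t: 9.95
tool_pos: [0.5241, 0.0346, 0.2668]
orientation: [-3.14, -0.101, 0.001]
force: [-3.2, -2.1, -4.1]
opening: 0.0256
gripper_force: 40.0
```

Run:
```python
from h import *
s=robot.read_state(); print(s['t'],s['tool_pos'],s['opening'],s['force'])
c=snap('wrist','w6')
W=cloud(c);m=(c['color'].max(2)<60)&(W[...,2]>.09)&(W[...,2]<.145)&(abs(W[...,0]-.524)<.012)&(abs(W[...,1]-.034)<.012)
print(m.sum(),np.percentile(W[m][:,2],[10,50,90,98]))
```

```text
9.95 [0.52408202 0.03464713 0.26677798] 0.025605298889744454 [-3.23241266 -2.08706459 -4.13927607]
4119 [0.09717479 0.10931953 0.11024418 0.11071467]
```

View pics/w6.png

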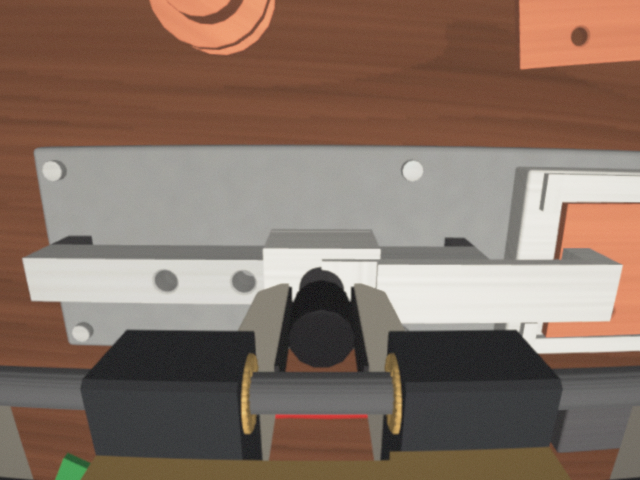

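The pin is in the next hole: two free holes now show behind the section, at (166,281) and (243,281), and the foot lies over the plate's edge. I'll push down slightly to seat the pin fully.

>>> drive_tool(moves=[20, 0, 0, 0.4, 0, 0, 0, 20, 0, 0, 0.4, 0, 0, 0, 20, 0, 0, 0, 0, 0, 0, 20, 0, 0, 0, 0, 0, 0])

```text
t: 10.4
tool_pos: [0.5241, 0.0347, 0.2667]
orientation: [-3.14, -0.101, 0.0]
force: [-5.8, -1.5, 3.8]
opening: 0.0252
gripper_force: 40.0
```

Run:
```python
from h import *
c=snap('top','t7')
W=cloud(c);hsv=cv2.cvtColor(c['color'],cv2.COLOR_RGB2HSV)
m=(hsv[...,1]>110)&(hsv[...,0]<20)&(W[...,2]>.022)&(W[...,2]<.055)&(abs(W[...,0]-.53)<.06)&(W[...,1]<-.09)&(W[...,1]>-.25)&(hsv[...,2]>150)
P=W[m]; print(len(P),P.mean(0),np.linalg.lstsq(np.c_[P[:,:2]-P.mean(0)[:2],np.ones(len(P))],P[:,2],rcond=None)[0])
s=robot.read_state();print(s['t'],s['tool_pos'],s['force'],s['gripper_force'])
print(robot.close_job())
```

```text
1010 [ 0.53324579 -0.15636868  0.03728745] [-0.00375758  0.00662555  0.03728745]
10.45 [0.52413986 0.03466418 0.26670413] [-6.68939961 -1.77292557  2.70041576] 40.00068783760071
the job is handed in; nothing more can be done
None
```

I handed the job in at about 10.5 s: the plate lies flat in the nest (measured tilt under 0.01 rad), the section is one hole forward, the pin is home, and the gripper is still holding the knob at 40 N; no verdict came back.

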